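Swing the desk magnifier over the orange-tabbed photograph

ROBOT

A 6-joint arm with a two-finger parallel gripper is mounted at the origin on the work surface. World frame = base frame: x ahead of the robot, y to its left, z up, the work surface at z = 0. Lengths are in m, angles in degrees, forces in N, time in s.
With the tool pointing down it reaches from about 0.275 to 0.75 m from the base axis. Payload 10.2 kg.
Tool frame: the origin (TCP) lies at the very end of the fingers, on their centre line; the grasp point (between the pads) lies 19 mm behind it (grip_point_offset is the distance from the TCP to the grasp point, in m); z points along the fingers, y is the direction in which the jaws open and shut (so a half turn about z gives the same grasp; the last joint's range is limited). The gripper opens to 85 mm and grips with 20 to 120 N. Pads are 22 mm wide; open, the fingers measure 114 mm over their backs; the gripper's body (76 mm by 85 mm) begins 54 mm behind the grasp point. The pads swing forward as they close: fully open they stand 13 mm farther back than shut.
Start: joints at [-12.8, 17.928, 85.812, -0, 76.261, -12.8], TCP at [0.525, -0, 0.207] pointing down, gripper open.
Joint ranges: [-168.41, 168.41], [-55.51, 124.54], [10.69, 146.95], [-70.63, 250.63], [1, 178], [-165.06, 165.06]. Speed limits (degrees/s): [136.94, 136.94, 172.46, 180, 180, 180].

INTERFACE

Orientations are given as [roll, pitch, yaw] about the fixed x, y, z axes, in that order (R = Rz(yaw) Ry(pitch) Rx(roll)).
In Python, from rig import * gives the robot as it stands.
- The arm moves only by the tool move_arm, never from a script. Its argument "increments" is a list of rows, each an object of numbers: "claw": the closure, from 0 (fully open) to 1 (shut); "tx", "ty", "tz": the shift along the tool's x, y, z in m; "yaw": the turn about the tool's z in rad. In form: [{"claw": .., "tx": .., "ty": .., "tz": .., "yaw": ..}, ...]. A call has 1 to 5 rows; each row shifts and turns the commanded pose from where the row before left it, along the tool's axes as they then stand; what a row does not reach is not made up. A row lasts 1/8 s, in which the tool goes at most 62.5 mm and 10.7 degrees, less where a joint would pass 70% of its speed; a pose out of reach is approached as far as the arm can. A call with a gripper value outside its range is refused whole. The fingers move at their own pace and stop on an object; the grip force is fixed at half the most. Time passes only in rows, so rows that do not move let the fingers close. It gives the time, the measured TCP pose, the force and the opening at its end, in the units of the state.
- sense(): the state, without advancing time (a new reading comes with each control period).
- snapshot(name): name is "scene" or "side" or "wrist"; returns the picture (480x640x3 uint8, blue, green, red); there is no depth.
- camera_info(name): a dict with "fx", "fy", "cx", "cy" (pixels), "k1" (the pictures are not rectified: a ray, as slopes to the right and down, at radius r is drawn at 1 + k1 r^2 times it, then the intrinsics apply), "R" (3x3) and "t" (3): a world point X has camera coordinates R X + t; the wrist camera has in their place "tool_from_camera" (4x4, takes a point from camera to tool coordinates, whose origin is the TCP and whose axes are the flange's). Camera axes: x right, y down, z forward; pixel columns grow to the right and rows downward; lengths in m; the calibration is good to about 2 mm. A picture is of the moment at which its call begins: read the wrist's pose just before it. camera_info takes no time and is no camera call.
- hand_in(): hands the job in, once; it reports no verdict.
Trained networks look in the newest picture that a camera, given by its name, has taken for a name from the list of things; names that differ only in an ending like _2 or _b are one class to them, and where a whole thing is asked for, a point or a joint stands for the part that bears it (a point fixed in the world has none). Each returns a list of dicts, best first, with "p" (0 to 1); they miss things now and then, are a little off and sometimes report something else, mostly with a low value. They report only what shows in the picture. A call takes as long as a camera call.
- spot_in(camera, thing): "location" ([column, row] in pixels, amid what is visible of it).
- outline_of(camera, thing): "region" (480x640 bool, what is visible of it) and "location" ([column, row] in pixels, amid what is visible of it).
The state is a dict: "time": time; "joints": joint angles; "qd": joint speeds; "joint_efforts": joint torques, N m; "eef_pos": TCP position; "tool_rot": TCP orientation; "contact_force": force on the tool from outside, world axes, zero at the start; "ft_torque": the same for the moment, N m; "opening": opening from 0.0 (shut) to 1.0 (fully open).
Only numpy, scipy, OpenCV 4.12 (cv2) and the standard library are available. Lean on these libraries where they do the work, as an engineer would, in place of code of your own. Each camera call takes 0.05 s, during which the arm holds its last target.

TASK

Take the magnifier by the upright red grip on its swing arm and swing it round until the lens is centred straight above the photograph with the orange tab, not one of the others on the desk. Then let go and leave it there.

Things in the scene. Friction and masses are not known exactly. Their poses are not given: they have to be found in the camera images.
- magnifier_arm (a joint): Angle (rad) of the magnifier's level swing arm about the stand's vertical post, -1.2 to 1.75. At 0 it points along the stand's -x; it grows anticlockwise from above: at q the lens is at (-0.22 cos q, -0.22 sin q) m in the stand's frame. Friction-held (0.25 N m, about 2 N at the grip), no spring: stays where released. Aluminium bar 16 mm wide, 12 mm thick, mid-height 130 mm above the desk.
- lens (a point): Centre of the clear lens at the arm's end, 130 mm above the desk, 220 mm from the post's axis; black ring of 104 mm outer diameter, 14 mm thick. The GRIP stands on the arm on the line from lens to post, 70 mm from the lens centre, 150 mm from the post's axis: an upright round red peg, 16 mm in diameter, from 136 mm (bar's top) to 185 mm above the desk. Nothing else on the arm is that high.
- stand: Magnifier stand, fixed to the desk: dark round steel foot 116 mm in diameter and 22 mm high, slim steel post, black cap on top of the post up to 146 mm above the desk. Origin on the post's axis (the arm's pivot) at desk level; its -x looks towards the robot, within 0.2 rad.
- marked_print: Photograph on a flat dark mount, 84 x 104 mm, 4 mm thick, fixed to the desk, with an ORANGE tab (18 mm wide, sticking out 19 mm) on its -y short edge; the print shows a pale car. Origin: centre of the mount (without tab), on the desk. It lies under the lens's circle, within 5 mm. Two like it, with a blue and a green tab, lie there too: not these.

How it is judged:
By the outcome, as a careful person would: the job done as asked, in the order asked, and still so for the second after the job is handed in, with the robot touching nothing.
It also fails if it takes over 42 s, if anything falls off the work surface, if the arm or the gripper's body presses on something with over 40 N, if the wrist force passes 120 N, or if a joint passes its speed limit or range.

## Working session

There is one attempt and no reset: what is moved stays moved. The work goes in short steps, Python scripts to look and compute and a tool call to move; the robot and the scene stay as the last step left them, time stands still between calls to the robot, and variables do not carry over. Pictures are saved under pics/ and viewed, and the job is handed in when it is done.

Besides the shell and the picture viewer there is one more tool, called as a command line: name --argument value ..., lists and objects as JSON in quotes. move_arm: Moves the arm, as the interface text tells. Its arguments: {"type":"object","properties":{"increments":{"type":"array"}},"required":["increments"]}

```bash
mkdir -p pics; ls; python3 - <<'E'
from rig import *
import cv2
print(sense())
for n in ("scene","side","wrist"):
    cv2.imwrite(f"pics/{n}0.png",snapshot(n)); print(n,camera_info(n))
E
```

```text
pics
{'time': 0.0, 'joints': array([-1.27995450e+01,  1.79578962e+01,  8.58541266e+01,  1.12544041e-03,
        7.62600834e+01, -1.27996609e+01]), 'qd': array([-0.04028739,  0.06167677, -0.11678482, -0.00349757, -0.05350314,
       -0.00266268]), 'joint_efforts': array([-5.78409599e-04, -4.12261176e+01, -2.59742296e+01, -3.58453699e-04,
        4.11797926e-03, -1.23038126e-05]), 'eef_pos': array([5.24716460e-01, 6.07610363e-05, 2.06648145e-01]), 'tool_rot': array([-1.79929928e+02, -1.70403346e-02,  8.99998375e+01]), 'contact_force': array([ 0.36253715,  0.32807624, -0.89040641]), 'ft_torque': array([-0.01655558,  0.00768885,  0.04404908]), 'opening': 1.0014759056858111}
scene {'fx': 522.4772950484609, 'fy': 522.4772950484609, 'cx': 326.87412802201266, 'cy': 243.28938026951093, 'k1': -0.14420149287967812, 'R': array([[-0.19420956,  0.98082981, -0.01598518],
       [ 0.59409194,  0.10463503, -0.79756271],
       [-0.78060067, -0.16439097, -0.60302421]]), 't': array([ 0.03306139, -0.24182103,  1.14249136])}
side {'fx': 462.1484862443032, 'fy': 462.1484862443032, 'cx': 324.70597950635425, 'cy': 242.44623857959547, 'k1': 0.00753098425909305, 'R': array([[-0.99630643, -0.08381214,  0.01868236],
       [-0.06167369,  0.54704945, -0.83482529],
       [ 0.05974832, -0.83289401, -0.55019788]]), 't': array([0.54310849, 0.10881311, 0.73916005])}
wrist {'fx': 331.2137796599261, 'fy': 331.2137796599261, 'cx': 318.0702567048723, 'cy': 237.1241413602473, 'k1': 0.007430951401132746, 'tool_from_camera': array([[-1.88345358e-04, -9.56032717e-01, -2.93259968e-01,
         7.47944426e-02],
       [ 9.99999658e-01, -4.16168870e-04,  7.14471062e-04,
         5.93743773e-04],
       [-8.05103380e-04, -2.93259734e-01,  9.56032468e-01,
        -1.66077197e-01],
       [ 0.00000000e+00,  0.00000000e+00,  0.00000000e+00,
         1.00000000e+00]])}
```

View pics/scene0.png

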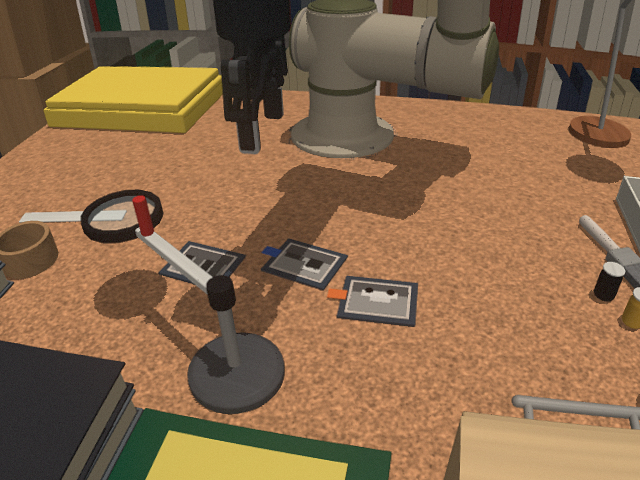

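View pics/side0.png

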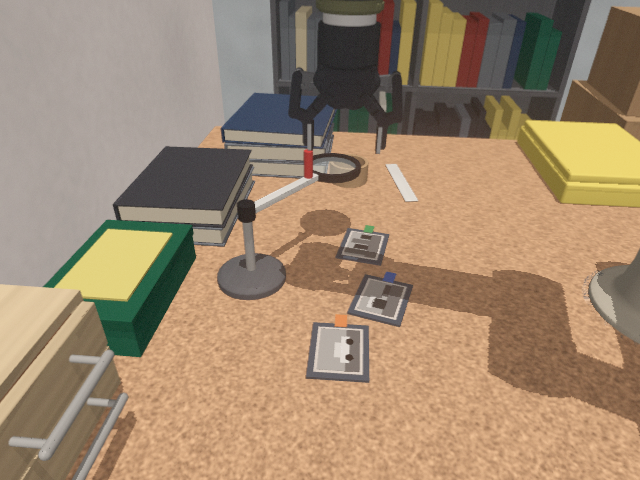

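View pics/wrist0.png

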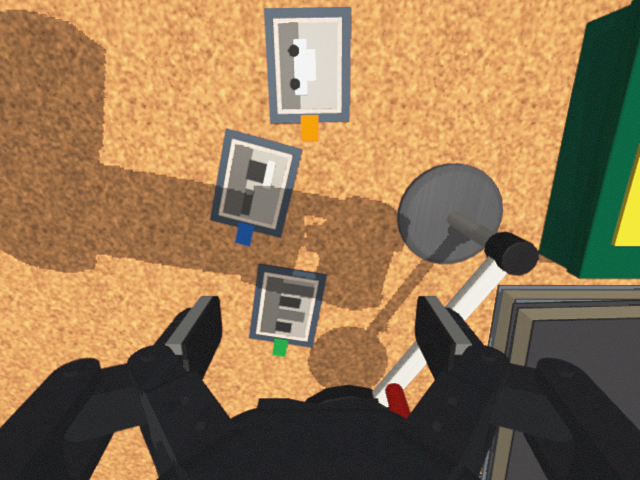

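The scene view shows the post cap at (221,290), the grip at (143,215), the lens at (122,215) and the orange-tab car print at (379,300). The print is at (308,65) in the wrist view and (339,350) in the side view. Next I'll measure these positions.

```bash
cat > h.py <<'E'
from rig import *
import cv2, numpy as np
from scipy.spatial.transform import Rotation as Ro
from scipy.optimize import least_squares
def cam(n,s=None):
    c=camera_info(n)
    K=np.array([[c['fx'],0,c['cx']],[0,c['fy'],c['cy']],[0,0,1]]);D=np.array([c['k1'],0,0,0.])
    if n=='wrist':
        s=s or sense()
        T=np.eye(4);T[:3,:3]=Ro.from_euler('xyz',s['tool_rot'],degrees=True).as_matrix();T[:3,3]=s['eef_pos']
        M=np.linalg.inv(T@c['tool_from_camera']);R,t=M[:3,:3],M[:3,3]
    else: R,t=np.array(c['R']),np.array(c['t'])
    return K,D,R,t
def ray(C,p):
    K,D,R,t=C
    u=cv2.undistortPoints(np.array([[p]],float),K,D)[0,0]
    d=R.T@np.array([u[0],u[1],1]);return -R.T@t,d/np.linalg.norm(d)
def onz(C,p,z):
    o,d=ray(C,p);return o+d*(z-o[2])/d[2]
def proj(C,X):
    K,D,R,t=C
    return cv2.projectPoints(np.atleast_2d(np.array(X,float)),cv2.Rodrigues(R)[0],t,K,D)[0][:,0]
def tri(obs):
    A=np.zeros((3,3));b=np.zeros(3)
    for C,p in obs:
        o,d=ray(C,p);P=np.eye(3)-np.outer(d,d);A+=P;b+=P@o
    X=np.linalg.solve(A,b);return X,[np.round(proj(C,X)[0]-p,1) for C,p in obs]
E
python3 - <<'E'
from h import *
import pickle
out={}
for n in ("scene","side","wrist"):
    s=sense();im=snapshot(n);C=cam(n,s)
    out[n]={'im':im,'C':C}
    for th in ("lens","stand","marked_print","magnifier_arm"):
        r=outline_of(n,th)
        out[n][th]=r
        for d in r[:3]:
            ys,xs=np.nonzero(d['region']);print(n,th,round(d['p'],2),np.round(d['location']),len(xs),xs.min(),xs.max(),ys.min(),ys.max())
    hsv=cv2.cvtColor(im,cv2.COLOR_BGR2HSV)
    m=(((hsv[...,0]<5)|(hsv[...,0]>174))&(hsv[...,1]>170)&(hsv[...,2]>70)).astype(np.uint8)
    k,l,st,ce=cv2.connectedComponentsWithStats(m)
    for i in range(1,k):
        if st[i,4]>60: print('red',n,st[i],ce[i])
pickle.dump(out,open('o.pkl','wb'))
for n in ("scene","side","wrist"):
    im=out[n]['im'].copy()
    for th,c in (("stand",(255,0,0)),("marked_print",(0,255,0))):
        for d in out[n][th][:1]:
            cs,_=cv2.findContours(d['region'].astype(np.uint8),0,2);cv2.drawContours(im,cs,-1,c,1)
    x0,y0={'scene':(70,180),'side':(200,140),'wrist':(200,0)}[n]
    cv2.imwrite(f'pics/z_{n}.png',cv2.resize(im[y0:y0+260,x0:x0+360],None,fx=2.2,fy=2.2,interpolation=cv2.INTER_CUBIC))
print(sense()['time'])
E
```

```text
scene lens 0.97 [142. 228.] 5606 80 235 190 311
scene stand 0.73 [212. 337.] 12157 80 284 190 413
scene marked_print 0.81 [378. 301.] 3370 327 416 276 325
scene magnifier_arm 0.59 [141. 231.] 5608 80 235 190 309
red scene [133 195  21  41 491] [142.6802444  214.94297352]
side lens 0.92 [309. 179.] 2550 237 360 149 222
side stand 0.72 [251. 237.] 5481 217 360 150 299
side marked_print 0.92 [338. 354.] 3480 306 368 315 382
wrist lens 0.85 [465. 305.] 5796 306 537 230 416
wrist stand 0.76 [452. 238.] 14192 306 536 162 417
wrist marked_print 0.72 [309.  67.] 9999 263 350 7 142
wrist magnifier_arm 0.79 [462. 303.] 5927 308 536 232 415
red wrist [386 383  24  35 515] [396.44660194 399.89514563]
0.9
```

View pics/z_scene.png

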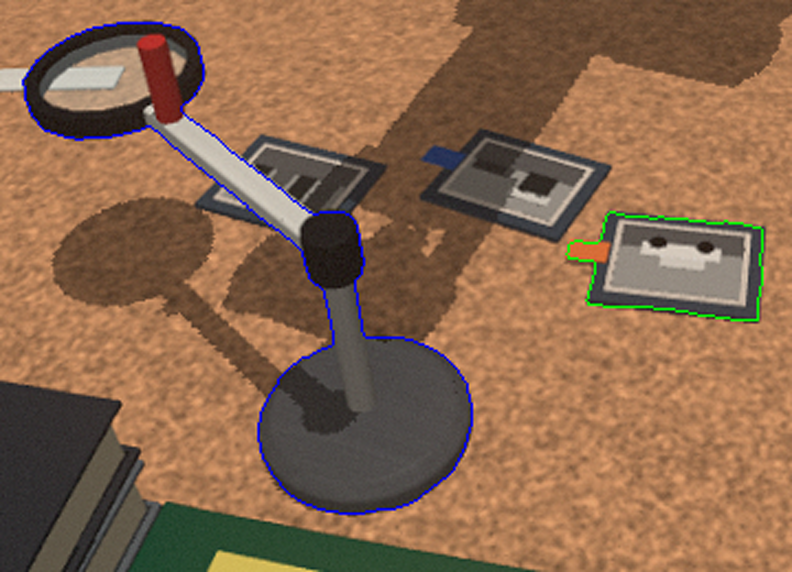

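View pics/z_side.png

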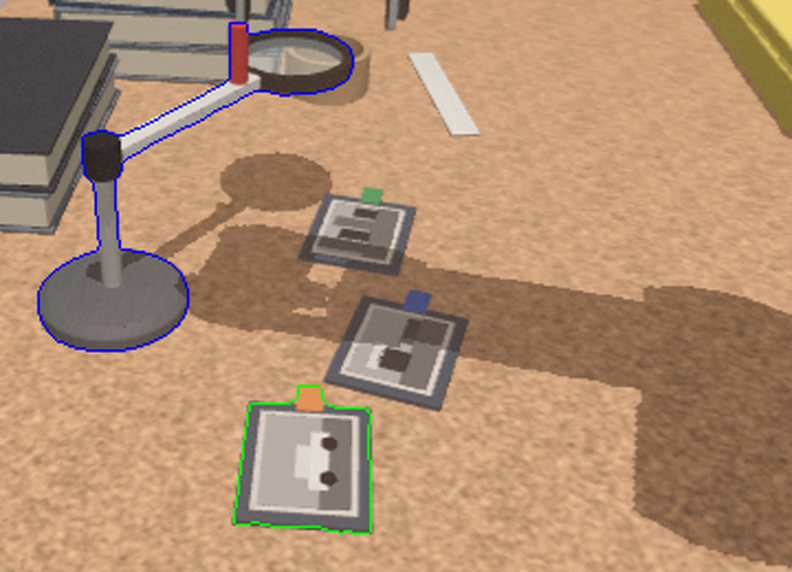

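View pics/z_wrist.png

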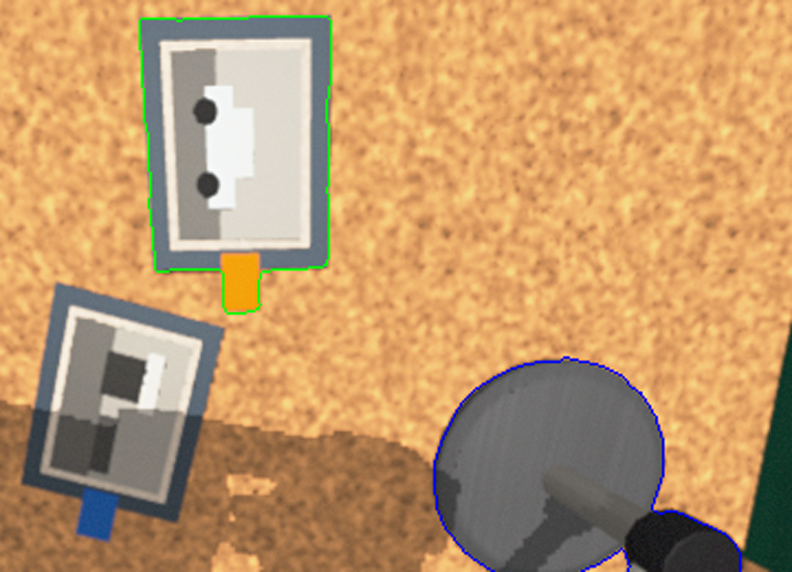

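The crops show clean outlines of the stand and the orange-tab print. I'll fit the stand position, the arm angle and the print pose to points picked from all three views.

```bash
cat > fit.py <<'E'
from h import *
import pickle
o=pickle.load(open('o.pkl','rb'))
off={'scene':(70,180),'side':(200,140),'wrist':(200,0)}
px=lambda n,p:np.array(off[n])+(np.array(p,float)+.5)/2.2-.5
C={n:o[n]['C'] for n in o}
# print
cor={'scene':[(608,212),(764,228),(760,321),(587,304)],'side':[(250,403),(371,409),(371,533),(233,524)],'wrist':[(139,18),(331,16),(328,268),(155,271)]}
for n in cor:
    P=np.array([onz(C[n],px(n,p),.003) for p in cor[n]])
    print(n,'print c',P.mean(0).round(4),'edges',[round(float(np.linalg.norm(P[i]-P[(i+1)%4])),4) for i in range(4)],P[:,:2].round(3).tolist())
g={'scene':[(151,42),(169,119)],'side':[(238,24),(239,82)]}
for i in (0,1): print('grip',('top','base')[i],tri([(C[n],px(n,g[n][i])) for n in g]))
th=np.linspace(0,2*np.pi,72,endpoint=False)
def circ(c,r,z): return np.c_[c[0]+r*np.cos(th),c[1]+r*np.sin(th),0*th+z]
ext=[('scene','foot',0,'min',258),('scene','foot',0,'max',472),('scene','foot',1,'max',513),
('side','foot',0,'min',37),('side','foot',0,'max',189),('side','foot',1,'max',351),
('wrist','foot',0,'min',434),('wrist','foot',0,'max',664),('wrist','foot',1,'min',357),
('side','lens',0,'max',354),('side','lens',1,'max',95),('side','lens',1,'min',28),
('scene','lens',0,'min',24),('scene','lens',0,'max',205),('scene','lens',1,'max',138),('scene','lens',1,'min',21)]
def res(p):
    s=p[:2];u=np.array([np.cos(p[2]),np.sin(p[2])]);L=s+.22*u;G=s+.15*u
    sh={'foot':np.r_[circ(s,.058,0),circ(s,.058,.022)],'lens':np.r_[circ(L,.052,.123),circ(L,.052,.137)]}
    r=[]
    for n,k,a,m,v in ext:
        q=proj(C[n],sh[k])[:,a];r.append((q.min() if m=='min' else q.max())-px(n,(v,v))[a])
    for n in g:
        for z,p2 in zip((.185,.136),g[n]): r+=list(proj(C[n],[*G,z])[0]-px(n,p2))
    return np.array(r)
f=least_squares(res,[.65,-.1,-2.3],loss='soft_l1')
print('stand,phi',f.x,np.round(res(f.x),1))
s=f.x[:2];u=np.array([np.cos(f.x[2]),np.sin(f.x[2])]);print('lens',s+.22*u,'grip',s+.15*u)
E
python3 fit.py
```

```text
scene print c [0.5167 0.141  0.003 ] edges [0.1021, 0.0837, 0.1033, 0.0857] [[0.475, 0.089], [0.473, 0.191], [0.557, 0.194], [0.561, 0.09]]
side print c [0.5131 0.1409 0.003 ] edges [0.0827, 0.1057, 0.0824, 0.1045] [[0.555, 0.09], [0.472, 0.087], [0.472, 0.193], [0.554, 0.194]]
wrist print c [0.5158 0.1401 0.003 ] edges [0.0839, 0.1038, 0.083, 0.1043] [[0.473, 0.192], [0.557, 0.193], [0.558, 0.089], [0.475, 0.087]]
grip top (array([ 0.58916022, -0.13775857,  0.18324691]), [array([-0.2, -0.6]), array([-0.2,  0.4])])
grip base (array([ 0.58881153, -0.13961097,  0.13281629]), [array([-0.4, -0.8]), array([-0.2,  0.6])])
stand,phi [ 0.67089326 -0.01124847 -2.14717718] [-1.6  0.7  0.1 -0.9  0.3  1.4 -3.6  3.9 -0.  -0.9 -0.1  0.3 -0.3 -0.6
 -0.5 -0.9 -0.  -1.8  0.8 -2.6 -0.2 -0.4 -0.6 -0.5]
lens [ 0.55099478 -0.19570539] grip [ 0.58914429 -0.13701456]
```

Grip at (0.589, -0.138), standing from 0.133 to 0.183 high. Stand at (0.671, -0.011), print centre at (0.5155, 0.1406), and the arm direction is now 237°. The target direction is 135.6°, a 101° clockwise turn. I'll approach with the jaws tangential to the swing.

move_arm --increments '[{"claw": 0,"tx": -0.0276,"ty": 0.0128,"tz": 0,"yaw": 0},{"claw": 0,"tx": -0.0276,"ty": 0.0128,"tz": 0,"yaw": 0},{"claw": 0,"tx": -0.0276,"ty": 0.0128,"tz": 0,"yaw": 0},{"claw": 0,"tx": -0.0276,"ty": 0.0128,"tz": 0,"yaw": 0},{"claw": 0,"tx": -0.0276,"ty": 0.0128,"tz": 0,"yaw": 0}]'

```text
time: 1.52
eef_pos: [0.5894, -0.139, 0.2071]
tool_rot: [-180.0, -0.0, 90.0]
contact_force: [-0.4, 0.4, 0.2]
opening: 1.0
```

move_arm --increments '[{"claw": 0,"tx": 0,"ty": 0,"tz": 0,"yaw": 0.144},{"claw": 0,"tx": 0,"ty": 0,"tz": 0,"yaw": 0.144},{"claw": 0,"tx": 0,"ty": 0,"tz": 0,"yaw": 0.144},{"claw": 0,"tx": 0,"ty": 0,"tz": 0,"yaw": 0.144},{"claw": 0,"tx": 0,"ty": 0,"tz": 0,"yaw": 0}]'

```text
time: 2.15
eef_pos: [0.589, -0.138, 0.2071]
tool_rot: [-180.0, 0.0, 57.1]
contact_force: [-0.2, 0.7, 0.4]
opening: 0.998
```

```bash
python3 - <<'E'
from h import *
s=sense();print(s['time'],s['eef_pos'],s['tool_rot'],s['joints'],s['contact_force'])
for n in("wrist","side"): cv2.imwrite(f"pics/{n}1.png",snapshot(n))
C=cam('wrist',s);print(proj(C,[.589,-.138,.183]),proj(C,[.589,-.138,.136]))
R=Ro.from_euler('xyz',s['tool_rot'],degrees=True).as_matrix();print(R.T@(np.array([.589,-.138,.146])-s['eef_pos']))
E
```

```text
2.15 [ 0.58899453 -0.13803013  0.20712593] [-1.79991843e+02  8.23951117e-04  5.70688407e+01] [-2.42733058e+01  2.82037126e+01  7.09241343e+01  4.18681276e-04
  8.08803415e+01  8.65778716e+00] [-0.2038387   0.65995076  0.42897883]
[[316.9561826  263.29803819]] [[317.16729334 240.23482116]]
[ 2.91418244e-05 -3.08142646e-06  6.11259274e-02]
```

View pics/wrist1.png

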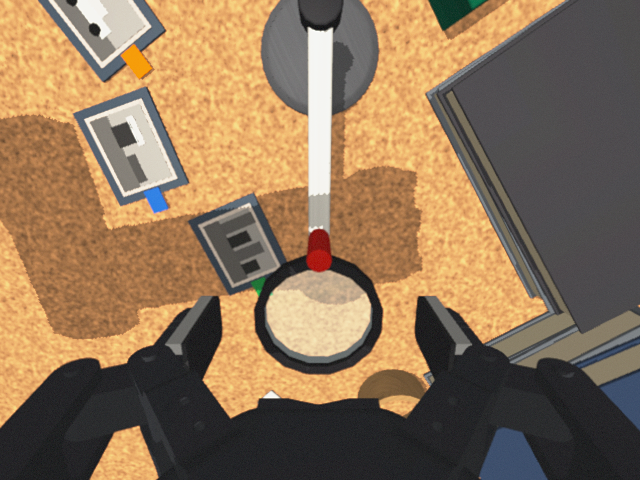

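View pics/side1.png

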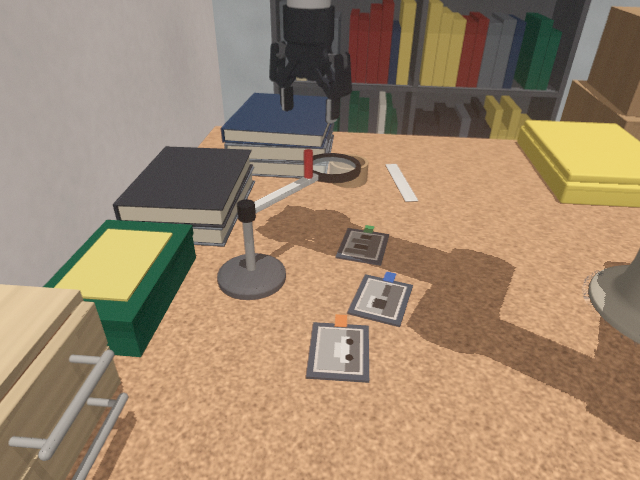

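The wrist view shows the grip's top at (319,260), against a predicted (317,263), so it is centred between the jaws, and the arm bar runs straight up the picture. I'll descend and close.

move_arm --increments '[{"claw": 0,"tx": 0,"ty": 0.001,"tz": 0.02,"yaw": 0},{"claw": 0,"tx": 0,"ty": 0,"tz": 0.02,"yaw": 0},{"claw": 0,"tx": 0,"ty": 0,"tz": 0.02,"yaw": 0},{"claw": 0,"tx": 0,"ty": 0,"tz": 0,"yaw": 0}]'

```text
time: 2.75
eef_pos: [0.5892, -0.1383, 0.146]
tool_rot: [-179.8, 0.0, 57.1]
contact_force: [0.1, 0.4, 0.1]
opening: 1.004
```

move_arm --increments '[{"claw": 1,"tx": 0,"ty": 0,"tz": 0,"yaw": 0},{"claw": 1,"tx": 0,"ty": 0,"tz": 0,"yaw": 0},{"claw": 1,"tx": 0,"ty": 0,"tz": 0,"yaw": 0},{"claw": 1,"tx": 0,"ty": 0,"tz": 0,"yaw": 0},{"claw": 1,"tx": 0,"ty": 0,"tz": 0,"yaw": 0}]'

```text
time: 3.38
eef_pos: [0.59, -0.1387, 0.1477]
tool_rot: [180.0, -0.0, 57.0]
contact_force: [-1.3, -0.3, 4.1]
opening: 0.155
```

Gripped at about 13 mm opening. I'll swing clockwise along the arc (radius 0.15 m): yaw +0.09, tx 0.0006, ty -0.0135 per row.

move_arm --increments '[{"claw": 1,"tx": 0.0006,"ty": -0.0135,"tz": 0,"yaw": 0.09},{"claw": 1,"tx": 0.0006,"ty": -0.0135,"tz": 0,"yaw": 0.09},{"claw": 1,"tx": 0.0006,"ty": -0.0135,"tz": 0,"yaw": 0.09},{"claw": 1,"tx": 0.0006,"ty": -0.0135,"tz": 0,"yaw": 0.09},{"claw": 1,"tx": 0.0006,"ty": -0.0135,"tz": 0,"yaw": 0.09}]'

```text
time: 4.0
eef_pos: [0.5432, -0.0906, 0.1477]
tool_rot: [179.9, -0.0, 31.0]
contact_force: [1.2, -0.7, 3.0]
opening: 0.149
```

```bash
python3 - <<'E'
from h import *
s=sense();print(s['time'],s['eef_pos'],s['tool_rot'],s['contact_force'],s['ft_torque'],s['opening'])
cv2.imwrite("pics/scene2.png",snapshot("scene"))
p=s['eef_pos'][:2]-[.671,-.0112];print(np.hypot(*p),np.degrees(np.arctan2(p[1],p[0]))%360)
E
```

```text
4.0 [ 0.54315952 -0.0906182   0.14772387] [ 1.79914948e+02 -2.26600768e-02  3.10454431e+01] [ 1.24824609 -0.74597131  3.03213347] [-0.03844738 -0.1763885   0.10383274] 0.14885481065417366
0.1505006282284781 211.84974409532762
```

View pics/scene2.png

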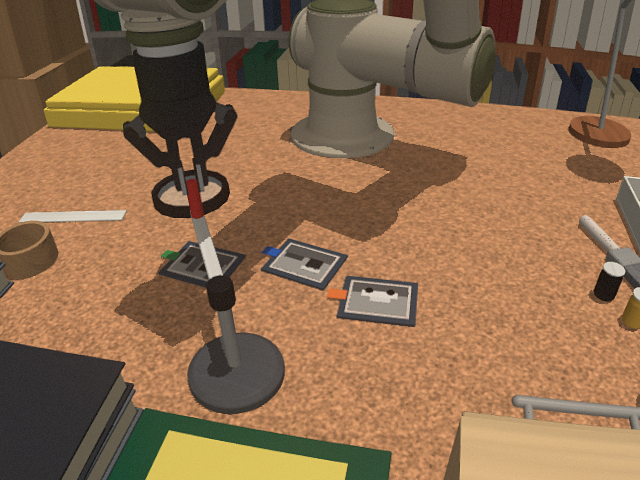

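The arm follows the gripper: the lens is now at (190,193), and forces are small. I'll continue.

move_arm --increments '[{"claw": 1,"tx": 0.0006,"ty": -0.0135,"tz": 0,"yaw": 0.09},{"claw": 1,"tx": 0.0006,"ty": -0.0135,"tz": 0,"yaw": 0.09},{"claw": 1,"tx": 0.0006,"ty": -0.0135,"tz": 0,"yaw": 0.09},{"claw": 1,"tx": 0.0006,"ty": -0.0135,"tz": 0,"yaw": 0.09},{"claw": 1,"tx": 0.0006,"ty": -0.0135,"tz": 0,"yaw": 0.09}]'

```text
time: 4.68
eef_pos: [0.5216, -0.027, 0.1477]
tool_rot: [180.0, 0.1, 5.4]
contact_force: [-3.6, -1.2, 4.6]
opening: 0.151
```

move_arm --increments '[{"claw": 1,"tx": 0.0006,"ty": -0.0135,"tz": 0,"yaw": 0.09},{"claw": 1,"tx": 0.0006,"ty": -0.0135,"tz": 0,"yaw": 0.09},{"claw": 1,"tx": 0.0006,"ty": -0.0135,"tz": 0,"yaw": 0.09},{"claw": 1,"tx": 0.0006,"ty": -0.0135,"tz": 0,"yaw": 0.09},{"claw": 1,"tx": 0.0006,"ty": -0.0135,"tz": 0,"yaw": 0.09}]'

```text
time: 5.3
eef_pos: [0.5299, 0.0403, 0.1477]
tool_rot: [180.0, 0.1, -20.4]
contact_force: [-6.0, 0.6, 6.9]
opening: 0.155
```

```bash
python3 - <<'E'
from h import *
s=sense();print(s['time'],s['eef_pos'],s['tool_rot'],s['contact_force'],s['ft_torque'],s['opening'],s['joints'])
p=s['eef_pos'][:2]-[.671,-.0112];print(np.hypot(*p),np.degrees(np.arctan2(p[1],p[0]))%360)
E
```

```text
5.3 [0.52991071 0.0402587  0.14765982] [ 1.79974415e+02  1.42358535e-01 -2.04103398e+01] [-6.02683444  0.55716868  6.88900597] [0.19315591 1.05451845 0.08281932] 0.15483330381449545 [-8.29897762e+00  2.18705082e+01  8.95621657e+01  5.20862193e-03
  6.87118841e+01  1.02109433e+02]
0.15018051340583552 159.96185584962228
```

move_arm --increments '[{"claw": 1,"tx": 0.0006,"ty": -0.0135,"tz": 0,"yaw": 0.09},{"claw": 1,"tx": 0.0006,"ty": -0.0135,"tz": 0,"yaw": 0.09},{"claw": 1,"tx": 0.0006,"ty": -0.0135,"tz": 0,"yaw": 0.09},{"claw": 1,"tx": 0.0006,"ty": -0.0135,"tz": 0,"yaw": 0.09},{"claw": 1,"tx": 0,"ty": 0,"tz": 0,"yaw": 0}]'

```text
time: 5.92
eef_pos: [0.5579, 0.0878, 0.1477]
tool_rot: [-179.9, 0.1, -40.9]
contact_force: [-5.7, 6.6, 7.9]
opening: 0.152
```

```bash
python3 - <<'E'
from h import *
s=sense();print(s['time'],s['eef_pos'],s['tool_rot'],s['contact_force'],s['joints'])
p=s['eef_pos'][:2]-[.671,-.0112];print(np.hypot(*p),np.degrees(np.arctan2(p[1],p[0]))%360)
for n in("wrist","side","scene"): cv2.imwrite(f"pics/{n}3.png",snapshot(n))
E
```

```text
5.925 [0.55787762 0.08779656 0.14767265] [-1.79931143e+02  1.49149345e-01 -4.08795850e+01] [-5.71429472  6.60638268  7.92565229] [ -3.01433324  25.8140011   83.66706582   0.15469666  70.59448062
 127.81384684]
0.1503229560476045 138.8099203146411
```

View pics/side3.png

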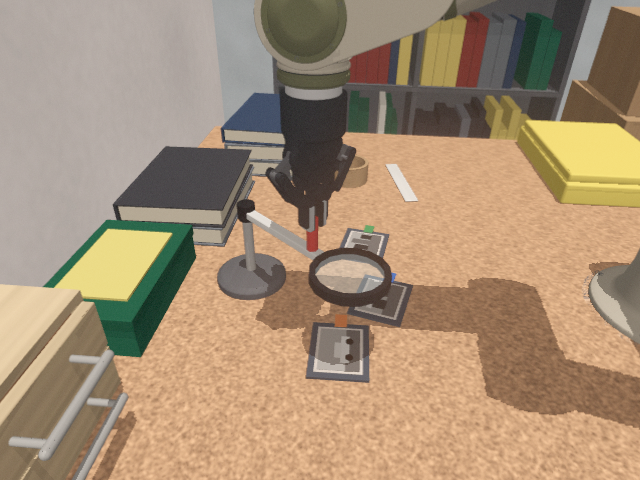

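View pics/scene3.png

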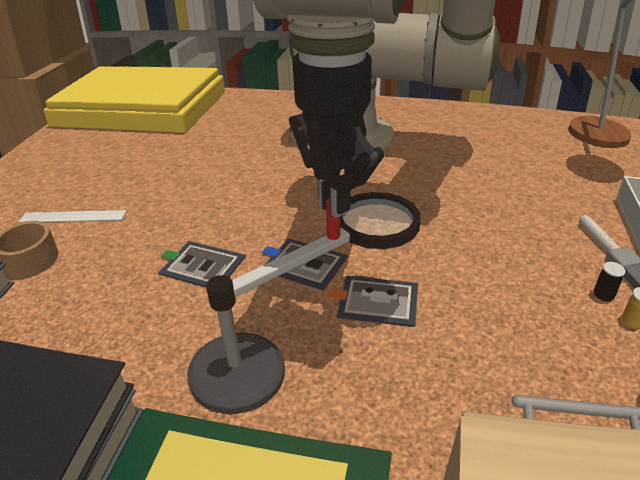

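Lens is nearly there, about 3.2° short: it shows at (380,218) in the scene view and (350,277) in the side view. One small step, then settle and open.

move_arm --increments '[{"claw": 1,"tx": 0.0002,"ty": -0.0083,"tz": 0,"yaw": 0.055},{"claw": 1,"tx": 0,"ty": 0,"tz": 0,"yaw": 0},{"claw": 1,"tx": 0,"ty": 0,"tz": 0,"yaw": 0}]'

```text
time: 6.45
eef_pos: [0.5632, 0.0937, 0.1477]
tool_rot: [-179.9, 0.2, -44.0]
contact_force: [-5.6, 8.3, 7.4]
opening: 0.151
```

```bash
python3 - <<'E'
from h import *
s=sense();print(s['time'],s['eef_pos'],s['contact_force'])
p=s['eef_pos'][:2]-[.671,-.0112];print(np.hypot(*p),np.degrees(np.arctan2(p[1],p[0]))%360)
b={'side':(290,235),'scene':(320,180),'wrist':(0,0)}
for n in b:
    im=snapshot(n);x,y=b[n];cv2.imwrite(f"pics/{n}4.png",im)
    if n!='wrist':cv2.imwrite(f"pics/z{n}4.png",cv2.resize(im[y:y+150,x:x+150],None,fx=4,fy=4,interpolation=cv2.INTER_CUBIC))
E
```

```text
6.45 [0.5632267  0.0936556  0.14769451] [-5.61302519  8.27707996  7.39020924]
0.15036548934502877 135.7861659011812
```

View pics/zside4.png

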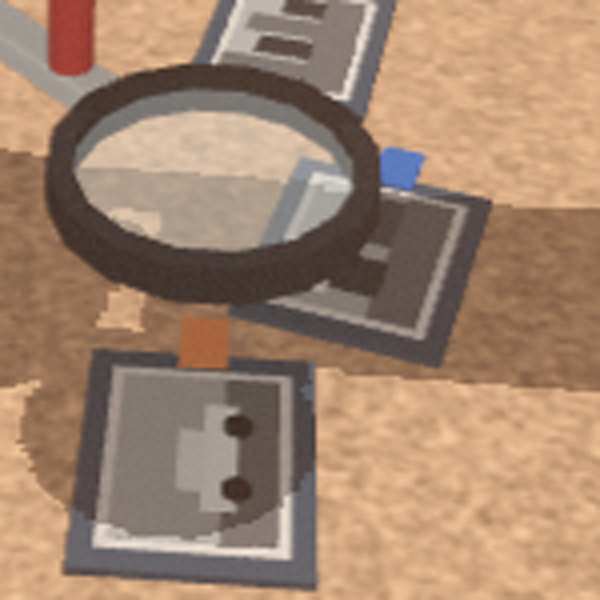

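View pics/zscene4.png

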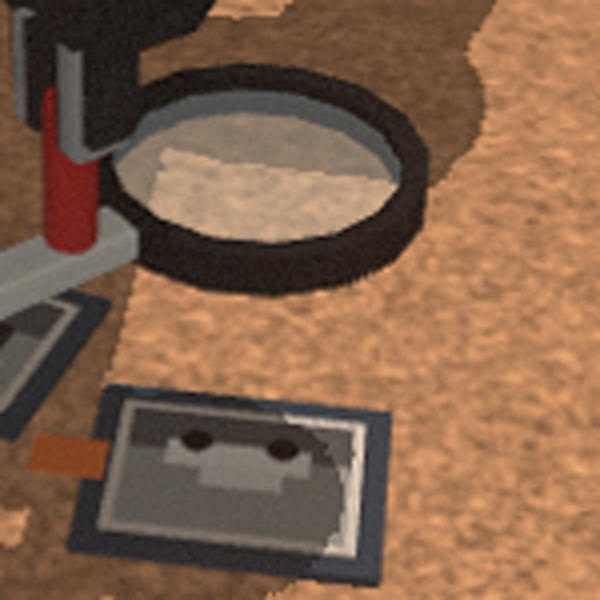

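View pics/wrist4.png

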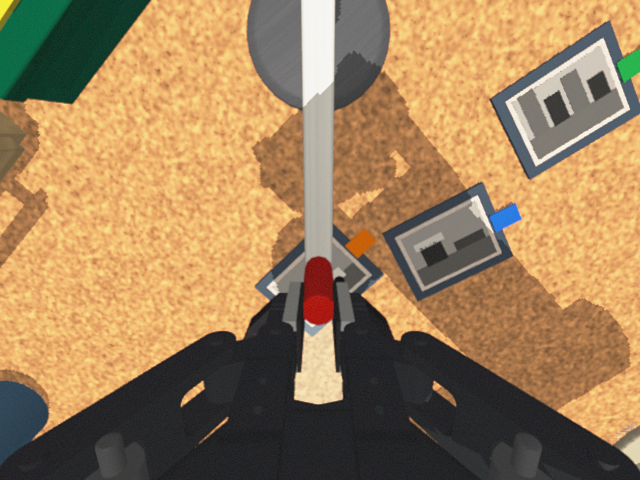

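The side crop shows the whole ring (crop extents x 45–382, y 62–305), and the scene crop shows it bar its left edge. I'll fit the lens centre.

```bash
cat > lf.py <<'E'
from h import *
th=np.linspace(0,2*np.pi,180,endpoint=False)
def lens(ext,b,names):
    C={n:cam(n) for n in names}
    def res(p):
        S=np.r_[[[p[0]+.052*np.cos(t),p[1]+.052*np.sin(t),z] for z in (.123,.137) for t in th]]
        r=[]
        for n,a,m,v in ext:
            if n not in names: continue
            q=proj(C[n],S)[:,a];r.append((q.min() if m=='min' else q.max())-(b[n][a]+(v+.5)/4-.5))
        return np.array(r)
    f=least_squares(res,[.51,.14]);return f.x.round(4),res(f.x).round(1)
E
python3 - <<'E'
from lf import *
b={'side':(290,235),'scene':(320,180)}
ext=[('side',0,'min',45),('side',0,'max',382),('side',1,'min',62),('side',1,'max',305),('scene',0,'max',430),('scene',1,'min',64),('scene',1,'max',295)]
for N in (['side'],['scene'],['side','scene']): print(N,lens(ext,b,N))
E
```

```text
['side'] (array([0.513 , 0.1404]), array([ 0.4, -0.4,  0.5, -0.3]))
['scene'] (array([0.5143, 0.1416]), array([ 0. , -0.2,  0.1]))
['side', 'scene'] (array([0.5134, 0.1411]), array([ 0.1, -0.6,  0.8,  0.1, -0.4, -0.6, -0.4]))
```

Lens centre is (0.5134, 0.1411), against the print at (0.5131, 0.1409) in the side view and (0.5167, 0.141) in the scene view: within about 2.5 mm. Release and lift.

move_arm --increments '[{"claw": 0,"tx": 0,"ty": 0,"tz": 0,"yaw": 0},{"claw": 0,"tx": 0,"ty": 0,"tz": 0,"yaw": 0},{"claw": 0,"tx": 0,"ty": 0,"tz": 0,"yaw": 0},{"claw": 0,"tx": 0,"ty": 0,"tz": 0,"yaw": 0},{"claw": 0,"tx": 0,"ty": 0,"tz": 0,"yaw": 0}]'

```text
time: 7.22
eef_pos: [0.5638, 0.0919, 0.1472]
tool_rot: [180.0, -0.0, -44.1]
contact_force: [-0.4, -0.2, -0.8]
opening: 1.001
```

move_arm --increments '[{"claw": 0,"tx": 0,"ty": 0,"tz": -0.02,"yaw": 0},{"claw": 0,"tx": 0,"ty": 0,"tz": -0.03,"yaw": 0},{"claw": 0,"tx": 0,"ty": 0,"tz": -0.03,"yaw": 0},{"claw": 0,"tx": 0,"ty": 0,"tz": -0.03,"yaw": 0},{"claw": 0,"tx": 0,"ty": 0,"tz": -0.03,"yaw": 0}]'

```text
time: 7.85
eef_pos: [0.5636, 0.092, 0.2882]
tool_rot: [-180.0, -0.0, -44.1]
contact_force: [-0.2, -0.5, 0.3]
opening: 1.0
```

```bash
python3 - <<'E'
from h import *
s=sense();print(s['time'],s['eef_pos'],s['contact_force'],s['opening'])
b={'side':(290,235),'scene':(320,180),'wrist':(0,0)}
for n in b:
    im=snapshot(n);x,y=b[n];cv2.imwrite(f"pics/{n}5.png",im)
    if n!='wrist':cv2.imwrite(f"pics/z{n}5.png",cv2.resize(im[y:y+150,x:x+150],None,fx=4,fy=4,interpolation=cv2.INTER_CUBIC))
E
```

```text
7.85 [0.56363086 0.09199071 0.28823532] [-0.19317422 -0.48261637  0.30023905] 1.000475385134792
```

View pics/zside5.png

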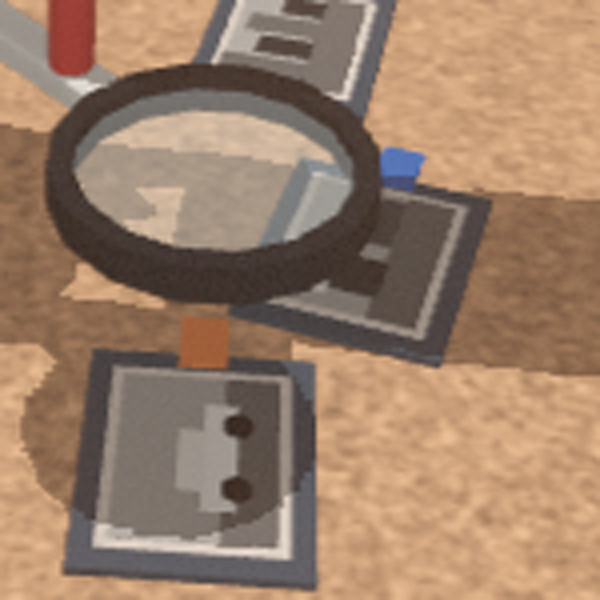

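View pics/zscene5.png

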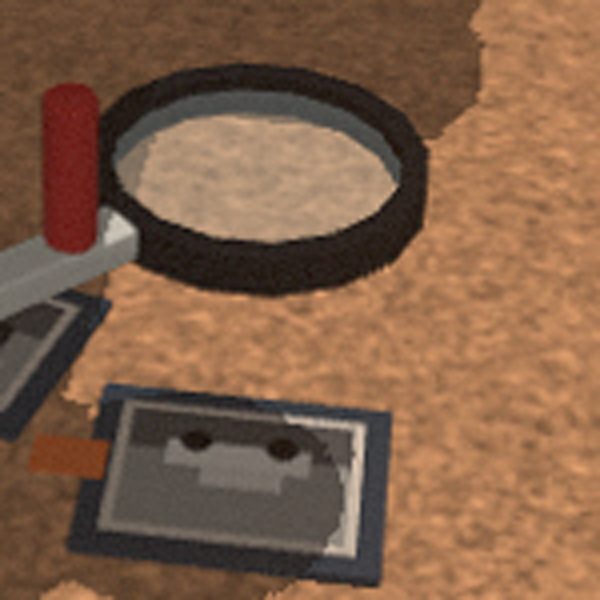

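View pics/wrist5.png

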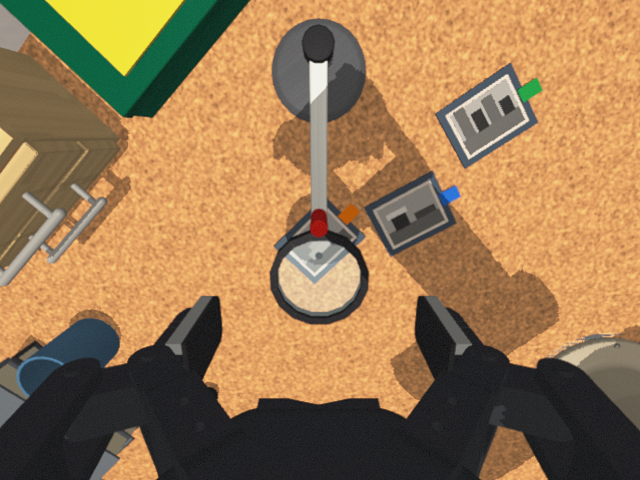

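Ring extents did not change on release, and the gripper is clear. In the wrist view the ring spans x 270–368, y 231–323, and print corners show at (275,242), (363,240) and (314,282). One last cross-check in that view.

```bash
python3 - <<'E'
from lf import *
b={'wrist':(0,0)}
ext=[('wrist',0,'min',270*4+1.5),('wrist',0,'max',368*4+1.5),('wrist',1,'min',231*4+1.5),('wrist',1,'max',323*4+1.5)]
print(lens(ext,b,['wrist']))
C=cam('wrist')
print([onz(C,p,.004).round(4) for p in [(275,242),(363,240),(314,282)]], (onz(C,(275,242),.004)+onz(C,(363,240),.004))/2)
E
```

```text
(array([0.514 , 0.1405]), array([-0.8,  0.8, -1.5,  1.8]))
[array([0.5578, 0.1858, 0.004 ]), array([0.4726, 0.0935, 0.004 ]), array([0.4744, 0.1893, 0.004 ])] [0.51516703 0.13960863 0.004     ]
```

All views agree to within about 2.5 mm. Handing in.

```bash
python3 -c "
from rig import *
print(hand_in(), sense()['time'])"
```

```text
the job is handed in; nothing more can be done
the job is handed in; nothing more can be done
```

I took the magnifier by its red grip, swung it about 101° clockwise until the lens stood over the orange-tab print, then let go and lifted clear. The job was handed in at about 8 s of robot time.

Position checks, lens centre against print centre (x, y in m):

| Camera | When lens was measured | Lens | Print | Apart |
|---|---|---|---|---|
| Side | before release | (0.513, 0.140) | (0.513, 0.141) | under 1 mm |
| Scene | before release | (0.514, 0.142) | (0.517, 0.141) | about 2.5 mm |
| Wrist | after release | (0.514, 0.141) | (0.515, 0.140) | about 1.5 mm |

- **After release:** the lens ring showed no visible movement in the side and scene pictures. The gripper was fully open, with the fingertips about 0.10 m above the grip, and nothing was touching.
- **Forces:** wrist readings stayed below about 15 N throughout.
- **Disagreements:** the foot of the stand looked slightly smaller in the first wrist picture than its stated 116 mm. The difference was even on both sides, so it did not affect the result. No check failed.

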